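# Gauge two turned sleeves on a leaning pin and sort them

## Robot

A 6-joint arm with a two-finger parallel gripper is mounted at the origin on the work surface. World frame = base frame: x ahead of the robot, y to its left, z up, the work surface at z = 0. Lengths are in m, angles in rad, forces in N, time in s.
With the tool pointing down it reaches from about 0.375 to 0.9 m from the base axis. Payload 3.1 kg.
Tool frame: the origin (TCP) lies at the very end of the fingers, on their centre line; the grasp point (between the pads) lies 19 mm behind it; z points along the fingers, y is the line along which they close (so a half turn about z gives the same grasp; the last joint's range is limited). The gripper opens to 85 mm and grips with 20 to 120 N. Pads are 22 mm wide; open, the fingers measure 114 mm over their backs; the gripper's body (76 mm by 85 mm) begins 54 mm behind the grasp point. The pads swing forward as they close: fully open they stand 13 mm farther back than shut.
Start: joints at [-1.395, 0.527, 1.433, -0, 1.181, -0.178], TCP at [0.217, -0.586, 0.231] pointing down, gripper open.
Joint ranges: [-3.08, 3.08], [-0.75, 2.2], [0.22, 2.44], [-1.43, 4.57], [0, 2.65], [-2.85, 2.85]. Speed limits (rad/s): [2.79, 2.79, 3.14, 3.14, 3.14, 3.14].

## Interface

Orientations are given as a unit quaternion [x, y, z, w].
In Python, from station import telemetry, snapshot, ticket gives the robot as it stands.
- The arm moves only by the tool move_arm, never from a script. Its argument "commands" is text: rows parted by semicolons, each of 7 numbers parted by spaces: the shift along the tool's x, y, z in mm, then the turn, a rotation vector about the tool's x, y, z in degrees, then the opening, from -1 (shut) to 1 (fully open). A call has exactly 5 rows; each row is the pose to reach, as a shift and turn from the pose commanded when the call began, along the tool's axes at that moment; what a row does not reach only later rows make up. A row lasts 1/8 s, in which the tool goes at most 62.5 mm and 10.7 degrees, less where a joint would pass 70% of its speed; a pose out of reach is approached as far as the arm can. A call with a gripper value outside its range is refused whole. The fingers move at their own pace and stop on an object; "grip_force" is the grip in N (left out, the last holds). Time passes only in rows, so rows that repeat a pose let the fingers close, or fill a call up. It gives the time, the measured TCP pose, the force, the opening and the grip force at its end, in the units of the state.
- telemetry.sense(): the state, without advancing time (a new reading comes with each control period).
- snapshot(name): name is "side" or "top" or "wrist"; returns a dict with "image" (400x640x3 uint8, red, green, blue), "fx", "fy", "cx", "cy" (pixels), "pose" (4x4, takes a point from camera to world coordinates). Camera axes: x right, y down, z forward; pixel columns grow to the right and rows downward; lengths in m; the calibration is good to about 2 mm. A picture is of the moment at which its call begins. There is no depth.
- ticket.sign_off(): hands the job in; it is judged then, once.
The state is a dict: "t": time; "q": joint angles; "qd": joint speeds; "tau": joint torques, N m; "tcp_pos": TCP position; "tool_rot": TCP orientation; "force": force on the tool from outside, world axes, zero at the start; "ft_torque": the same for the moment, N m; "finger_gap": opening from 0.0 (shut) to 1.0 (fully open); "gripper_force": force on a finger pad.
Only numpy, scipy, OpenCV 4.12 (cv2) and the standard library are available. Lean on these libraries where they do the work, as an engineer would, in place of code of your own. Each camera call takes 0.05 s, during which the arm holds its last target. There are 200 camera calls.

## Task

Fetch the two wooden sleeves from the crate one at a time and check each bore on the leaning steel gauge pin by sliding it on as far as it will go and holding it there a moment. A sleeve that goes fully home on the collar is then stood upright in the shallow wooden tray, one that stops part-way is stood upright in the deeper cardboard rework box; sort the first before fetching the second. Leave everything else where it stands.

Things in the scene. Friction and masses are not known exactly. Their poses are not given: they have to be found in the camera images.
- sleeve_a: Turned mid-brown wooden sleeve (plain open tube), outside diameter 54 mm, length 90 mm, 34 mm bore open at both ends; stands upright in the crate, origin at the centre of its underside, z along its bore. The two sleeves look alike; whether the bore is clear all the way through is found only on the gauge pin.
- sleeve_b: Turned mid-brown wooden sleeve (plain open tube), outside diameter 54 mm, length 90 mm, 34 mm bore open at both ends; stands upright in the crate, origin at the centre of its underside, z along its bore. The two sleeves look alike; whether the bore is clear all the way through is found only on the gauge pin.
- sleeve_a_mid (a point): centre of sleeve_a, on its axis half-way along (45 mm from either end)
- sleeve_b_mid (a point): centre of sleeve_b, on its axis half-way along (45 mm from either end)
- gauge_pin: Fixed steel pin, 30 mm diameter, 90 mm long, last 10 mm tapered to 20 mm, leaning 30 degrees from vertical. Origin on its axis at the top of its 48 mm collar, 70 mm above the table; z runs along the pin to the tip at 90 mm. A sleeve that passes goes down until its end meets the collar; one that fails stops about 53 mm short, a ridge half-way inside meeting the pin's tip.
- gauge: Fixed steel base of the gauge, 120 x 90 mm, 20 mm thick, on the table; origin under its centre; the pin leans towards its own -x.
- crate: Plywood crate, 200 (x) x 285 (y) mm, walls 45 mm high and 8 mm thick, floor 8 mm thick, fixed on the table; origin under its centre. Holds the two sleeves and four other things, all standing.
- tray: Shallow pale wooden tray, 120 (x) x 210 (y) mm, rim 18 mm high, walls and floor 6 mm thick, fixed; origin under its centre; for sleeves that pass. One finished caddy already stands in it near one end.
- rework: Deeper cardboard rework box, 120 (x) x 210 (y) mm, walls 50 mm high, walls and floor 4 mm thick, fixed; origin under its centre; for sleeves that fail. A small bowl already stands in it near one end.
- caddy: Bystander in the crate: closed dark wooden caddy, 50 mm diameter, 80 mm high; origin under its centre.
- spool: Bystander in the crate: pale wooden spool with flanges 50 mm across, 70 mm high; origin under its centre.
- blank: Bystander in the crate: solid wooden cylinder, 44 mm diameter, 100 mm high, no bore; origin under its centre.
- cup: Bystander in the crate: small black cup, 50 mm rim diameter, 50 mm high; origin under its centre.
- done_caddy: Bystander in the tray: closed dark wooden caddy, 54 mm diameter, 75 mm high; origin under its centre.
- bowl: Bystander in the rework box: black bowl, 72 mm rim diameter, 40 mm high; origin under its centre.
- jar: Bystander on the table behind the work: amber bottle, 68 mm diameter, 170 mm high; origin under its centre.
- mug: Bystander on the table behind the work: blue mug, 76 mm diameter, 85 mm high, handle towards its +y; origin under its centre.
Things that resemble listed ones, but are neither listed nor needed, are in the scene too. Leave any red or turquoise look-alike of the rework alone.

How it is judged:
On the way, in this order (a step that is already met when the one before it is completed fails the run):
1. a sleeve is slid on the gauge pin as far as it will go: sleeve_a home on the collar (within 6 mm), or sleeve_b up to its ridge (within about 7 mm) (((x of sleeve_a_mid in the frame of gauge_pin between -0.006 and 0.006 m and y of sleeve_a_mid in the frame of gauge_pin between -0.006 and 0.006 m and z of sleeve_a_mid in the frame of gauge_pin between 0.03 and 0.051 m and angle between the z axis of sleeve_a and the z axis of gauge_pin, either way round below 0.12 rad) or (x of sleeve_b_mid in the frame of gauge_pin between -0.006 and 0.006 m and y of sleeve_b_mid in the frame of gauge_pin between -0.006 and 0.006 m and z of sleeve_b_mid in the frame of gauge_pin between 0.08 and 0.104 m and angle between the z axis of sleeve_b and the z axis of gauge_pin, either way round below 0.12 rad))), for 0.2 s.
2. with the first sleeve stood in its right place, the other is slid on the gauge pin as far as it will go ((((x of sleeve_a in the frame of tray between -0.036 and 0.036 m and y of sleeve_a in the frame of tray between -0.08 and 0.08 m and z of sleeve_a in the frame of tray between 0 and 0.016 m and angle between sleeve_a's own z axis and vertical below 0.1 rad) and (x of sleeve_b_mid in the frame of gauge_pin between -0.006 and 0.006 m and y of sleeve_b_mid in the frame of gauge_pin between -0.006 and 0.006 m and z of sleeve_b_mid in the frame of gauge_pin between 0.08 and 0.104 m and angle between the z axis of sleeve_b and the z axis of gauge_pin, either way round below 0.12 rad)) or ((x of sleeve_b in the frame of rework between -0.036 and 0.036 m and y of sleeve_b in the frame of rework between -0.08 and 0.08 m and z of sleeve_b in the frame of rework between 0 and 0.016 m and angle between sleeve_b's own z axis and vertical below 0.1 rad) and (x of sleeve_a_mid in the frame of gauge_pin between -0.006 and 0.006 m and y of sleeve_a_mid in the frame of gauge_pin between -0.006 and 0.006 m and z of sleeve_a_mid in the frame of gauge_pin between 0.03 and 0.051 m and angle between the z axis of sleeve_a and the z axis of gauge_pin, either way round below 0.12 rad)))), for 0.2 s.
At the end, for the whole second after the job is handed in: sleeve_a (which goes home on the pin) stands upright (within 0.1 rad) on the shallow tray's floor and sleeve_b (which stops part-way) on the rework box's, each at rest, within 36 mm (x) and 80 mm (y) of the middle, underside less than 16 mm above the table (x of sleeve_a in the frame of tray between -0.036 and 0.036 m and y of sleeve_a in the frame of tray between -0.08 and 0.08 m and z of sleeve_a in the frame of tray between 0 and 0.016 m and angle between each of sleeve_a, sleeve_b's own z axis and vertical below 0.1 rad and x of sleeve_b in the frame of rework between -0.036 and 0.036 m and y of sleeve_b in the frame of rework between -0.08 and 0.08 m and z of sleeve_b in the frame of rework between 0 and 0.016 m and linear speed of each of sleeve_a, sleeve_b below 0.02 m/s); the robot touches nothing.
It fails at once if a bystander is moved more than 40 mm (distance of any of caddy, spool, blank, cup, done_caddy, bowl, jar, mug from where it was at the start of the episode above 0.04 m).
It fails at once if a bystander is tipped over (more than 0.6 rad) (angle between any of caddy, spool, blank, cup, done_caddy, bowl, jar, mug's own z axis and vertical above 0.6 rad).
It also fails if it takes over 72 s, if anything falls off the work surface, if the arm or the gripper's body presses on something with over 40 N, if the wrist force passes 120 N, or if a joint passes its speed limit or range.

## Working session

There is one attempt and no reset: what is moved stays moved. The work goes in short steps, Python scripts to look and compute and a tool call to move; the robot and the scene stay as the last step left them, time stands still between calls to the robot, and variables do not carry over. Pictures are saved under pics/ and viewed, at most 10 in all, crops included, and the job is handed in when it is done.

Besides the shell and the picture viewer there is one more tool, called after "Call:" as name(argument=value, ...) on one line, values as JSON. move_arm: Moves the arm, as the interface text tells. Its arguments: {"type":"object","properties":{"commands":{"type":"string"},"grip_force":{"type":"number"}},"required":["commands"]}

```bash
ls; mkdir -p pics
python3 - <<'E'
from station import telemetry, snapshot
import cv2, pickle, numpy as np
d={}
for n in ["top","side"]:
    s=snapshot(n); d[n]=s; cv2.imwrite(f"pics/{n}0.png",s["image"][:,:,::-1])
    print(n,s["fx"],s["fy"],s["cx"],s["cy"],np.round(s["pose"],3).tolist())
pickle.dump(d,open("s0.pkl","wb"))
t=telemetry.sense(); print(t)
E
```

```text
pics
top 490.12912806106243 490.12912806106243 324.51670587985075 197.73167788776297 [[-0.005, -0.985, 0.173, 0.275], [-1.0, 0.003, -0.011, 0.039], [0.01, -0.173, -0.985, 1.301], [0.0, 0.0, 0.0, 1.0]]
side 489.19728390397154 489.19728390397154 321.7667248797669 194.6924210431252 [[0.198, -0.671, 0.714, -0.411], [-0.98, -0.146, 0.135, -0.136], [0.014, -0.727, -0.687, 0.937], [0.0, 0.0, 0.0, 1.0]]
{'t': 0.1, 'q': array([-1.39552777e+00,  5.28382671e-01,  1.43378363e+00, -2.68402977e-05,
        1.18139530e+00, -1.78495411e-01]), 'qd': array([-0.00058494, -0.0024188 , -0.00314956,  0.00382978, -0.00242711,
       -0.00169128]), 'tau': array([ 7.30137776e-05, -4.43303490e+01, -1.78585678e+01, -2.00907480e-04,
        3.86893153e-03,  2.42360994e-05]), 'tcp_pos': array([ 0.21642793, -0.58564005,  0.23042264]), 'tool_rot': array([ 9.84395751e-01,  1.75966009e-01, -1.08220508e-05, -9.84496044e-04]), 'force': array([ 0.21080214,  0.32182399, -0.54978242]), 'ft_torque': array([-0.07256173, -0.02661541,  0.01658657]), 'gripper_force': 0.0, 'finger_gap': 0.9964784147931095}
```

View pics/top0.png

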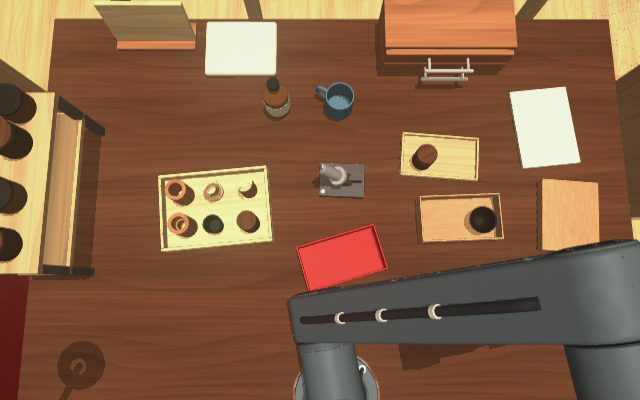

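View pics/side0.png

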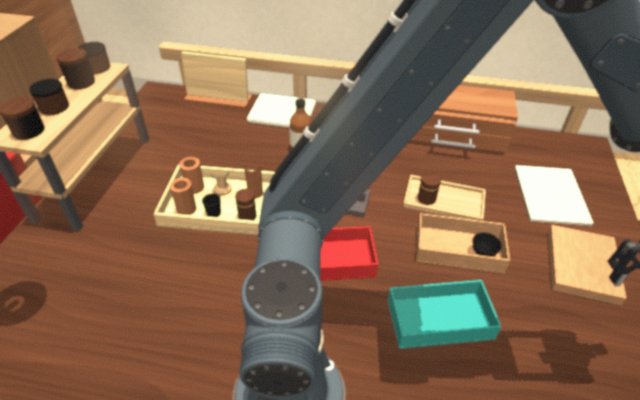

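View zoom.

The top view shows the crate around (215,208), the sleeves at (175,188) and (180,224), and the gauge at (342,180). The tray is at (440,157) and the brown rework box at (460,218); the red box at (341,258) is a decoy. In the side view the arm hides the gauge.

Run:
```python
import cv2,pickle,numpy as np
from station import snapshot
d=pickle.load(open("s0.pkl","rb"));im=d["top"]["image"][:,:,::-1]
a=cv2.resize(im[150:260,150:290],None,fx=4,fy=4,interpolation=cv2.INTER_CUBIC)  #560x440
b=cv2.resize(im[150:205,310:370],None,fx=4,fy=4,interpolation=cv2.INTER_CUBIC)
out=np.zeros((440,800,3),np.uint8);out[:,:560]=a;out[:220,560:800]=b
w=snapshot("wrist");pickle.dump(w,open("w0.pkl","wb"))
out[230:380,560:800]=cv2.resize(w["image"][:,:,::-1],(240,150))
cv2.imwrite("pics/z1.png",out)
print(np.round(w["pose"],3).tolist(),w["fx"],w["cx"],w["cy"])
```

```text
[[0.346, -0.898, -0.27, 0.285], [-0.938, -0.333, -0.096, -0.561], [-0.004, 0.287, -0.958, 0.374], [0.0, 0.0, 0.0, 1.0]] 288.4443590115233 319.57448825929316 199.3754435414041
```

View pics/z1.png

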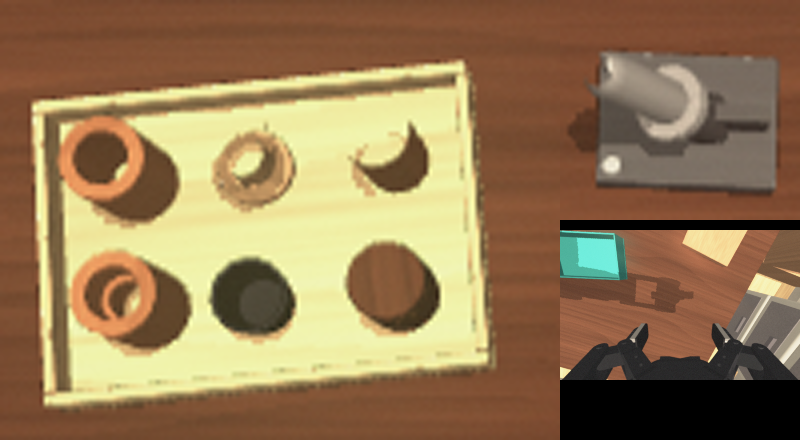

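The zoom shows two open sleeve rims at full-image pixels (175.5,189.5) and (178,223). The pin leans to image left (+y) with its tip near (322,171).

```bash
cat > h.py <<'E'
import numpy as np, cv2, pickle
from scipy.spatial.transform import Rotation as R
from station import telemetry, snapshot
def ray(s,u,v):
    d=s["pose"][:3,:3]@np.array([(u-s["cx"])/s["fx"],(v-s["cy"])/s["fy"],1]); return s["pose"][:3,3],d/np.linalg.norm(d)
def onz(s,u,v,z):
    o,d=ray(s,u,v); return o+d*(z-o[2])/d[2]
def proj(s,p):
    c=s["pose"][:3,:3].T@(np.asarray(p)-s["pose"][:3,3]); return np.array([s["fx"]*c[0]/c[2]+s["cx"],s["fy"]*c[1]/c[2]+s["cy"]])
def tri(rs):
    A=sum(np.eye(3)-np.outer(d,d) for o,d in rs); b=sum((np.eye(3)-np.outer(d,d))@o for o,d in rs); return np.linalg.solve(A,b)
def down(yaw,tilt=None):
    "tool pointing down, tool y axis at world angle yaw"
    y=np.array([np.cos(yaw),np.sin(yaw),0]); z=np.array([0,0,-1.]) if tilt is None else np.asarray(tilt)
    y=y-z*(y@z); y/=np.linalg.norm(y); return R.from_matrix(np.c_[np.cross(y,z),y,z])
def go(p,r):
    t=telemetry.sense(); R0=R.from_quat(t["tool_rot"])
    print("shift mm",np.round(1e3*R0.inv().apply(np.asarray(p)-t["tcp_pos"]),1),"rot deg",np.round(np.degrees((R0.inv()*r).as_rotvec()),1))
E
python3 - <<'E'
from h import *
s=pickle.load(open("s0.pkl","rb"))["top"]
z=lambda x,y,ox=150,oy=150:((x+.5)/4-.5+ox,(y+.5)/4-.5+oy)
hsv=cv2.cvtColor(s["image"],cv2.COLOR_RGB2HSV)
for c in [(102,158),(113,292)]:
    u,v=z(*c); print("sleeve",onz(s,u,v,.098).round(4), hsv[int(v),int(u)-8])
    x0,y0=int(u)-14,int(v)-14
    m=cv2.inRange(hsv[y0:y0+28,x0:x0+28],(5,100,150),(15,200,255))
    cs,_=cv2.findContours(m,0,1); k=max(cs,key=cv2.contourArea)
    (a,b),r=cv2.minEnclosingCircle(k); e=cv2.fitEllipse(k); print((a+x0,b+y0),r,e, onz(s,e[0][0]+x0,e[0][1]+y0,.098).round(4))
g=np.array([onz(s,*z(x-560,y,310),.02) for x,y in [(598,52),(778,57),(776,190),(596,186)]]); print("gauge",g.round(3).tolist(),g.mean(0).round(4))
for p in [(606,82)]: print("tip",onz(s,*z(p[0]-560,p[1],310),.148).round(4))
for n,p,h in [("spool",(253,168),.078),("cup",(253,297),.058),("caddy",(386,287),.088)]: print(n,onz(s,*z(*p),h).round(3))
for n,zz,ps in [("tray",.018,[(403,133),(479,137),(477,180),(401,176)]),("rew",.05,[(417,196),(500,194),(503,240),(420,243)]),("crate",.045,[z(32,102),z(465,62),z(490,365),z(45,405)])]:
    q=np.array([onz(s,*p,zz) for p in ps]); print(n,q.mean(0).round(3),q[:,:2].round(3).tolist())
print("caddyT",onz(s,426,153,.081),"bowl",onz(s,482,219,.044))
go([0.42,-0.03,0.33],down(-np.pi/2))
E
```

```text
sleeve [0.5094 0.3984 0.098 ] [ 13 152 233]
(174.57389163970947, 188.81034469604492) 10.798330307006836 ((13.806282997131348, 14.033116340637207), (19.816791534423828, 20.901891708374023), 52.36867141723633) [0.5096 0.3992 0.098 ]
sleeve [0.4253 0.3877 0.098 ] [ 12 152 233]
(178.11233520507812, 223.28414058685303) 10.77353572845459 ((14.856964111328125, 15.079009056091309), (19.76409149169922, 20.9295654296875), 41.798194885253906) [0.4242 0.3877 0.098 ]
gauge [[0.596, 0.039, 0.02], [0.592, -0.082, 0.02], [0.502, -0.078, 0.02], [0.505, 0.041, 0.02]] [ 0.5486 -0.0199  0.02  ]
tip [0.5454 0.0347 0.148 ]
spool [0.507 0.309 0.078]
cup [0.427 0.31  0.058]
caddy [0.429 0.221 0.088]
tray [ 0.613 -0.287  0.018] [[0.679, -0.189], [0.667, -0.397], [0.548, -0.384], [0.559, -0.18]]
rew [ 0.441 -0.324  0.05 ] [[0.499, -0.215], [0.503, -0.431], [0.384, -0.431], [0.377, -0.218]]
crate [0.471 0.311 0.045] [[0.557, 0.462], [0.583, 0.179], [0.384, 0.16], [0.36, 0.443]]
caddyT [ 0.60563582 -0.23569202  0.081     ] bowl [ 0.43882394 -0.38237358  0.044     ]
shift mm [ 383.5 -451.   -98.6] rot deg [-0.1  0.  20.3]
```

Call:
move_arm(commands="50 -58 -40 0 0 6 1; 100 -116 -70 0 0 12 1; 150 -174 -90 0 0 20 1; 200 -232 -90 0 0 20.3 1; 250 -290 -90 0 0 20.3 1")

```text
t: 0.78
tcp_pos: [0.321, -0.3064, 0.3162]
tool_rot: [1.0, -0.001, 0.001, 0.0]
force: [0.9, 0.5, -1.0]
finger_gap: 0.995
gripper_force: 0.0
```

Run:
```python
from h import *
print(telemetry.sense()["tcp_pos"])
go([0.44,-0.07,0.29],down(-np.pi/2)); go([0.44,0.05,0.29],down(-np.pi/2))
```

```text
[ 0.32100649 -0.30643095  0.3162368 ]
shift mm [ 118.7 -236.6   26.1] rot deg [ 0.1 -0.1 -0.1]
shift mm [ 118.5 -356.6   26. ] rot deg [ 0.1 -0.1 -0.1]
```

Call:
move_arm(commands="30 -55 10 0 0 0 1; 60 -110 20 0 0 0 1; 90 -170 25 0 0 0 1; 119 -225 26 0 0 0 1; 119 -237 26 0 0 0 1")

```text
t: 1.4
tcp_pos: [0.4404, -0.068, 0.2894]
tool_rot: [1.0, 0.002, -0.0, -0.0]
force: [-0.6, 0.1, -0.2]
finger_gap: 0.998
gripper_force: 0.0
```

Run:
```python
from h import *
s=snapshot("wrist");pickle.dump(s,open("w1.pkl","wb"));s=snapshot("side");pickle.dump(s,open("s1.pkl","wb"))
```

Call:
move_arm(commands="0 -40 0 0 0 0 1; 0 -80 0 0 0 0 1; 0 -110 0 0 0 0 1; 0 -120 0 0 0 0 1; 0 -120 0 0 0 0 1")

```text
t: 2.12
tcp_pos: [0.4398, 0.0481, 0.2897]
tool_rot: [1.0, -0.0, 0.0, 0.0]
force: [-0.3, -0.7, -0.0]
finger_gap: 0.999
gripper_force: 0.0
```

Run:
```python
from h import *
s=snapshot("wrist");pickle.dump(s,open("w2.pkl","wb"))
out=[]
for n in ["w1","w2"]:
    s=pickle.load(open(n+".pkl","rb")); c=proj(s,[0.548,0.02,0.1]).round().astype(int); print(c)
    x0,y0=max(0,c[0]-65),max(0,c[1]-80); print(x0,y0)
    out.append(cv2.resize(cv2.copyMakeBorder(s["image"],0,200,0,200,0)[y0:y0+190,x0:x0+130,::-1],(390,570),interpolation=cv2.INTER_CUBIC))
cv2.imwrite("pics/z2.png",np.hstack(out))
```

```text
[238  79]
173 0
[346  78]
281 0
```

View pics/z2.png

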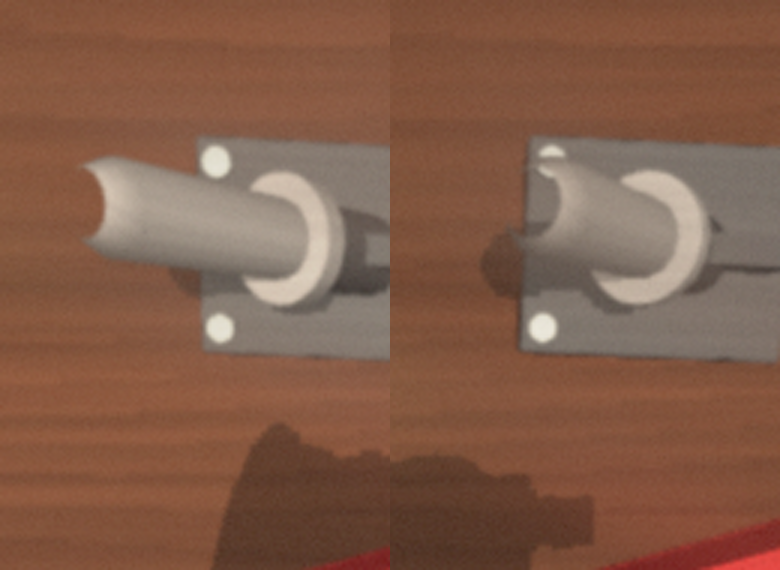

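The crop shows the pin and its collar against the grey plate. In the left view the tip end is at about (200,65) in full-image pixels. A tilted view from the -x side will give a second plane for the pin axis.

Call:
move_arm(commands="-10 15 20 0 10 0 1; -20 30 40 0 20 0 1; -30 40 50 0 30 0 1; -30 50 60 0 40 0 1; -30 50 60 0 45 0 1")

```text
t: 2.8
tcp_pos: [0.4188, 0.0315, 0.2368]
tool_rot: [0.962, 0.021, 0.268, -0.051]
force: [0.3, 1.0, 0.5]
finger_gap: 1.002
gripper_force: 0.0
```

Run:
```python
from h import *
s=snapshot("wrist");s=snapshot("wrist");pickle.dump(s,open("w3.pkl","wb"))
print(np.round(s["pose"],3).tolist(),telemetry.sense()["tcp_pos"])
out=[]
for n in ["w1","w3"]:
    s=pickle.load(open(n+".pkl","rb")); c=proj(s,[0.548,0.01,0.1]).round().astype(int)
    x0,y0=max(0,c[0]-65),max(0,c[1]-70); print(c,x0,y0)
    out.append(cv2.resize(s["image"][y0:y0+130,x0:x0+130,::-1],(400,400),interpolation=cv2.INTER_CUBIC))
    h=cv2.cvtColor(s["image"],cv2.COLOR_RGB2HSV)[y0:y0+130,x0:x0+130,1]
    out[-1]=np.vstack([out[-1],cv2.resize(cv2.cvtColor(h,cv2.COLOR_GRAY2BGR),(200,200)).repeat(1,0)]) if 0 else out[-1]
cv2.imwrite("pics/z3.png",np.hstack(out))
```

```text
[[0.068, -0.968, 0.243, 0.407], [-0.994, -0.043, 0.103, 0.017], [-0.09, -0.248, -0.965, 0.396], [0.0, 0.0, 0.0, 1.0]] [0.41768221 0.03166588 0.23581806]
[247  79] 182 9
[358 143] 293 73
```

View pics/z3.png

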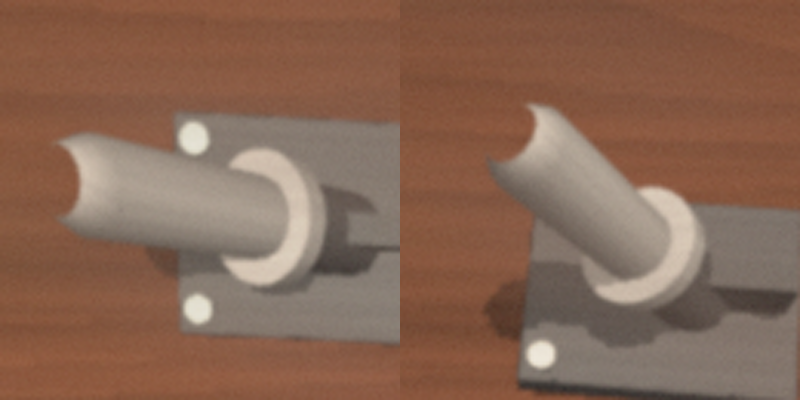

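```bash
cat > pin.py <<'E'
from h import *
from scipy.ndimage import map_coordinates
def edge(g,p,q):
    p,q=np.array(p,float),np.array(q,float); d=(q-p)/np.linalg.norm(q-p); n=np.array([-d[1],d[0]]); o=np.arange(-4,4.01,.1); pts=[]
    for a in np.linspace(0,1,25):
        c=p+a*(q-p); xy=c+o[:,None]*n
        gr=np.abs(np.gradient(map_coordinates(g,[xy[:,1],xy[:,0]],order=1)))
        gr=cv2.GaussianBlur(gr[None].astype(np.float32),(0,0),4)[0]*np.exp(-(o/3)**2)
        pts.append(c+n*o[gr.argmax()])
    pts=np.array(pts)
    for _ in range(4):
        v=cv2.fitLine(pts.astype(np.float32),cv2.DIST_HUBER,0,.01,.01).ravel(); nn=np.array([-v[1],v[0]]); r=(pts-v[2:])@nn; pts=pts[abs(r)<max(.4,2*np.median(abs(r)))]
    print("  rms",r.std().round(2),len(pts)); return nn,v[2:]
if __name__=="__main__":
    pl=[]
    for n,x0,y0,L in [("w1",182,9,[((92,134),(222,164)),((86,235),(222,255))]),("w3",293,73,[((155,110),(237,192)),((98,180),(178,256))])]:
        s=pickle.load(open(n+".pkl","rb")); g=s["image"].astype(float)
        h=g[:,:,2]*1.0 # blue: pin grey vs brown/dark
        f=lambda p:((p[0]+.5)/3.077-.5+x0,(p[1]+.5)/3.077-.5+y0)
        N=[]
        for p,q in L:
            nn,c=edge(h,f(p),f(q)); a=ray(s,*c)[1]; b=ray(s,*(c+10*np.array([nn[1],-nn[0]])))[1]; m=np.cross(a,b); N.append(m/np.linalg.norm(m))
        mid=ray(s,*(np.array(f(L[0][0]))+np.array(f(L[1][0])))/2 if 0 else ((np.array(f(L[0][0]))+np.array(f(L[1][1])))/2))[1]
        N=[m*(1 if m@mid<0 else -1) for m in N]   # outward
        m=N[0]-N[1]; m/=np.linalg.norm(m); d=np.cross(*N); d/=np.linalg.norm(d); d*=np.sign(d[2])
        bis=-(N[0]+N[1]);hn=np.linalg.norm(bis)/2; dist=.015/hn
        P=s["pose"][:3,3]+bis/np.linalg.norm(bis)*dist
        print(n,"axis dir",d.round(3),"pt at z .07",(P+d*(.07-P[2])/d[2]).round(4),"at .148",(P+d*(.148-P[2])/d[2]).round(4))
        pl.append((m,s["pose"][:3,3]))
    d=np.cross(pl[0][0],pl[1][0]);d/=np.linalg.norm(d);d*=np.sign(d[2])
    for z in (.07,.148):
        A=np.array([pl[0][0],pl[1][0],[0,0,1]]);print("axis at",z,np.linalg.solve(A,[pl[0][0]@pl[0][1],pl[1][0]@pl[1][1],z]).round(4))
    print(d.round(3),"lean deg",np.degrees(np.arccos(d[2])))
    for n,p in [("w1",(58.5,181.5,182,9)),("w3",(110,132,293,73))]:
        s=pickle.load(open(n+".pkl","rb")); print(n,"tip",onz(s,(p[0]+.5)/3.077-.5+p[2],(p[1]+.5)/3.077-.5+p[3],.148).round(4))
    s=pickle.load(open("w1.pkl","rb"));f=lambda p,x0,y0:((p[0]+.5)/3.077-.5+x0,(p[1]+.5)/3.077-.5+y0)
    for p in [(176,113),(180,333),(194,139),(198,309)]: print("plate",onz(s,*f(p,182,9),.02).round(4))
    s=pickle.load(open("w3.pkl","rb"))
    for p in [(119,380),(140,354)]: print("plate3",onz(s,*f(p,293,73),.02).round(4))
E
python3 pin.py
```

```text
rms 0.12 17
  rms 0.24 21
w1 axis dir [0.006 0.437 0.899] pt at z .07 [0.5525 0.0055 0.07  ] at .148 [0.553  0.0434 0.148 ]
  rms 0.09 24
  rms 0.18 18
w3 axis dir [0.161 0.59  0.791] pt at z .07 [ 0.5445 -0.0101  0.07  ] at .148 [0.5603 0.0481 0.148 ]
axis at 0.07 [ 0.5511 -0.003   0.07  ]
axis at 0.148 [0.5524 0.0397 0.148 ]
[0.015 0.481 0.877] lean deg 28.741331330759763
w1 tip [0.5522 0.0405 0.148 ]
w3 tip [0.5529 0.0403 0.148 ]
plate [0.5961 0.0371 0.02  ]
plate [0.5075 0.0421 0.02  ]
plate [0.5863 0.0303 0.02  ]
plate [0.5178 0.0333 0.02  ]
plate3 [0.5071 0.0413 0.02  ]
plate3 [0.5194 0.0327 0.02  ]
```

Run:
```python
from h import *
go([0.41,0.385,0.24],down(-np.pi/2)); go([0.41,0.2,0.24],down(-np.pi/2))
```

```text
shift mm [  -1.1 -352.1   31. ] rot deg [ -6.  -30.8   2.2]
shift mm [  -2.9 -168.2   10.9] rot deg [ -6.  -30.8   2.2]
```

Call:
move_arm(commands="0 -35 0 -2 -10 1 1; 0 -70 5 -4 -20 2 1; -1 -105 8 -6 -31 2 1; -2 -140 10 -6 -31 2 1; -3 -170 11 -6 -31 2 1")

```text
t: 3.52
tcp_pos: [0.4125, 0.1937, 0.2404]
tool_rot: [0.999, 0.008, 0.031, -0.017]
force: [0.3, -0.2, -1.1]
finger_gap: 0.997
gripper_force: 0.0
```

Run:
```python
from h import *
go([0.41,0.385,0.24],down(-np.pi/2))
```

```text
shift mm [   0.4 -191.2    6.7] rot deg [-1.9 -3.5  0.9]
```

Call:
move_arm(commands="0 -50 0 -2 -3.5 1 1; 0 -100 3 -2 -3.5 1 1; 0 -150 5 -2 -3.5 1 1; 0 -191 7 -2 -3.5 1 1; 0 -191 7 -2 -3.5 1 1")

```text
t: 4.15
tcp_pos: [0.4085, 0.3877, 0.2404]
tool_rot: [1.0, 0.003, 0.002, -0.002]
force: [-0.4, -0.3, -0.7]
finger_gap: 0.998
gripper_force: 0.0
```

```bash
cat > sl.py <<'E'
from h import *
import sys
s=snapshot("wrist");pickle.dump(s,open("w4.pkl","wb"));st=telemetry.sense();print(st["tcp_pos"],st["tool_rot"].round(3))
hsv=cv2.cvtColor(s["image"],cv2.COLOR_RGB2HSV)
im=s["image"][:,:,::-1].copy()
for P in [(.5096,.3985),(.4245,.388)]:
    c=proj(s,[*P,.098]); print("expect",c.round(),hsv[min(399,int(c[1])),min(639,int(c[0]-23))])
    x0,y0=int(c[0])-45,max(0,int(c[1])-45)
    m=cv2.inRange(hsv[y0:y0+90,x0:x0+90],(4,110,150),(17,210,255)); m=cv2.morphologyEx(m,cv2.MORPH_OPEN,np.ones((3,3),np.uint8))
    cs,_=cv2.findContours(m,0,1)
    if not cs: continue
    k=max(cs,key=cv2.contourArea); e=cv2.fitEllipse(cv2.convexHull(k)); print(np.round(e[0]+e[1],1), "pos",onz(s,e[0][0]+x0,e[0][1]+y0,.098).round(4))
    cv2.ellipse(im,((e[0][0]+x0,e[0][1]+y0),e[1],e[2]),(255,0,0),1)
cv2.imwrite("pics/sl.png",im)
E
python3 sl.py
```

```text
[0.4079616  0.38609825 0.24018686] [ 1.     0.003  0.002 -0.002]
expect [309.  82.] [ 12 141 226]
[42.9 45.  56.4 62.7] pos [0.5102 0.4007 0.098 ]
expect [320. 173.] [ 11 148 164]
[43.7 45.6 54.4 55.7] pos [0.4246 0.3903 0.098 ]
```

View pics/sl.png

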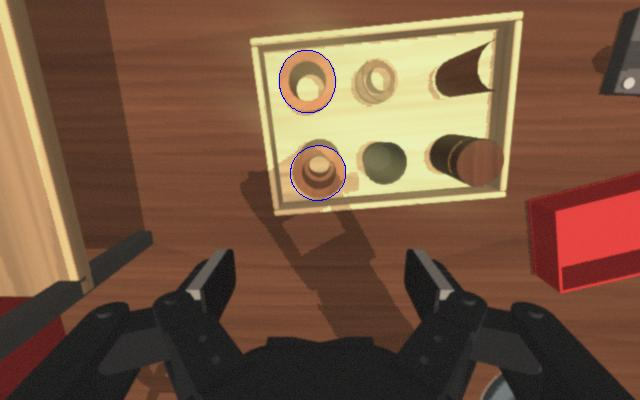

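Both rims are found, the upper at (307,80) and the lower at (319,173). The open fingers sit near row 275. I'll grasp the upper sleeve first.

Call:
move_arm(commands="40 -8 20 0 0 0 0.7; 80 -13 50 0 0 0 0.7; 103 -13.5 80 0 0 0 0.7; 103 -13.5 100 0 0 0 0.7; 103 -13.5 110 0 0 0 0.7")

```text
t: 4.82
tcp_pos: [0.5104, 0.3982, 0.1289]
tool_rot: [1.0, 0.001, -0.0, -0.001]
force: [-0.3, 0.0, 0.1]
finger_gap: 0.846
gripper_force: 0.0
```

Run:
```python
from h import *
print(telemetry.sense()["finger_gap"])
go([0.511,0.4006,0.055],down(-np.pi/2))
```

```text
0.8456650949073844
shift mm [ 0.7 -2.2 73.9] rot deg [-0.2  0.   0.1]
```

Call:
move_arm(commands="0.5 -2 25 0 0 0 0.7; 0.5 -2 50 0 0 0 0.7; 0.5 -2 68 0 0 0 0.7; 0.5 -2 74 0 0 0 0.7; 0.5 -2 74 0 0 0 0.7")

```text
t: 5.45
tcp_pos: [0.5107, 0.4031, 0.0565]
tool_rot: [1.0, 0.003, 0.001, -0.003]
force: [0.4, -0.3, 0.4]
finger_gap: 0.846
gripper_force: 0.0
```

Call:
move_arm(commands="0 0 0 0 0 0 -1; 0 0 0 0 0 0 -1; 0 0 0 0 0 0 -1; 0 0 0 0 0 0 -1; 0 0 0 0 0 0 -1", grip_force=60)

```text
t: 6.08
tcp_pos: [0.5115, 0.4037, 0.0577]
tool_rot: [1.0, 0.003, 0.002, -0.004]
force: [-0.1, 0.4, 6.0]
finger_gap: 0.62
gripper_force: 63.4
```

Call:
move_arm(commands="0 0 -30 0 0 0 -1; 0 0 -70 0 0 0 -1; 0 30 -120 0 0 0 -1; 0 80 -170 0 0 0 -1; 0 130 -200 0 0 0 -1")

```text
t: 6.7
tcp_pos: [0.5111, 0.2746, 0.2551]
tool_rot: [1.0, 0.004, 0.001, -0.003]
force: [0.2, -0.1, -0.8]
finger_gap: 0.625
gripper_force: 63.4
```

```bash
cat > held.py <<'E'
from h import *
# held sleeve's top rim in tool frame: rim plane at tool z = 0.0497-0.09
s=snapshot("wrist"); st=telemetry.sense(); R0=R.from_quat(st["tool_rot"]); p0=st["tcp_pos"]
cv2.imwrite("pics/held.png",s["image"][:,:,::-1])
print(p0.round(4),st["tool_rot"].round(3),st["finger_gap"],st["force"].round(1))
d=np.array([.0175,.4997,.866]);O=np.array([.5508,-.0042,.07])
for a in (.115,): print("pre",a); go(O+d*(a+.0497),down(-np.pi/2,-d))
E
python3 held.py
```

```text
[0.5128 0.2686 0.2591] [ 1.     0.002  0.004 -0.001] 0.6239274381703078 [-0.7 -3.8  0.8]
pre 0.115
shift mm [ 39.8 190.8  46.4] rot deg [-30.1  -1.6  -0.2]
```

View pics/held.png

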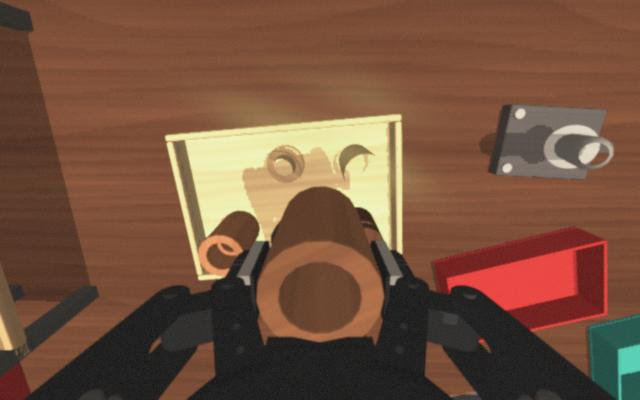

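The sleeve is held centrally: its rim is centred at (320,298), which works out at 0 mm off the tool centre. The other sleeve is still standing at (225,250). Next is the pre-insert pose.

Call:
move_arm(commands="10 40 0 -8 0 0 -1; 20 80 0 -16 -0.5 0 -1; 30 120 10 -24 -1 0 -1; 40 160 30 -30 -1.6 -0.2 -1; 40 191 46 -30 -1.6 -0.2 -1")

```text
t: 7.38
tcp_pos: [0.5521, 0.0849, 0.2038]
tool_rot: [0.967, 0.005, -0.014, 0.256]
force: [-0.2, -0.2, -1.0]
finger_gap: 0.62
gripper_force: 63.6
```

```bash
cat > ins.py <<'E'
from h import *
import sys
st=telemetry.sense(); R0=R.from_quat(st["tool_rot"]);p=st["tcp_pos"]
d=np.array([.0175,.4997,.866]);O=np.array([.5508,-.0042,.07]);r=down(-np.pi/2,-d)
B=float(sys.argv[1]) if len(sys.argv)>1 else .0497
rel=p-O; a=rel@d; lat=R0.inv().apply(rel-a*d)*1e3
print("bottom along pin mm",round((a-B)*1e3,1),"lateral tool mm",lat.round(1),"force tool",R0.inv().apply(st["force"]).round(1),"rot err deg",np.degrees((R0.inv()*r).as_rotvec()).round(1),"q",st["q"].round(2))
go(O+d*((0.085)+B),r)
E
python3 ins.py
```

```text
bottom along pin mm 110.8 lateral tool mm [ -1.3 -10.3   0.1] force tool [-0.2 -0.3  1. ] rot err deg [-0.3  0.3  0.4] q [ 0.21  0.58  1.55 -0.54  1.21  2.01]
shift mm [ 1.5 10.4 25.7] rot deg [-0.3  0.3  0.4]
```

Call:
move_arm(commands="0 0 0 0 0 0 -1; 0 0 0 0 0 0 -1; 0 0 0 0 0 0 -1; 0 0 0 0 0 0 -1; 0 0 0 0 0 0 -1")

```text
t: 8.0
tcp_pos: [0.5523, 0.0852, 0.2067]
tool_rot: [0.967, 0.005, -0.012, 0.256]
force: [0.1, -0.2, -1.3]
finger_gap: 0.625
gripper_force: 63.7
```

```bash
python3 ins.py
```

```text
bottom along pin mm 113.4 lateral tool mm [-1.2 -9.1  0.1] force tool [ 0.1 -0.5  1.2] rot err deg [-0.3  0.2  0.3] q [ 0.21  0.58  1.55 -0.54  1.21  2.01]
shift mm [ 1.3  9.3 28.4] rot deg [-0.3  0.2  0.3]
```

Call:
move_arm(commands="1.2 9 0 -0.3 0.2 0.3 -1; 1.2 9 5 -0.3 0.2 0.3 -1; 1.2 9 12 -0.3 0.2 0.3 -1; 1.2 9 17 -0.3 0.2 0.3 -1; 1.2 9 17 -0.3 0.2 0.3 -1")

```text
t: 8.62
tcp_pos: [0.5527, 0.0681, 0.1952]
tool_rot: [0.966, 0.002, -0.011, 0.259]
force: [-0.5, -0.1, -1.1]
finger_gap: 0.626
gripper_force: 63.7
```

```bash
python3 ins.py
python3 - <<'E'
from h import *
d=np.array([.0175,.4997,.866]);O=np.array([.5508,-.0042,.07])
im=[]
for n in ["side","top"]:
    s=snapshot(n);c=proj(s,O+d*.1).round().astype(int);im.append(cv2.resize(s["image"][c[1]-40:c[1]+40,c[0]-40:c[0]+40,::-1],(400,400),interpolation=cv2.INTER_CUBIC))
cv2.imwrite("pics/pre.png",np.hstack(im))
E
```

```text
bottom along pin mm 94.9 lateral tool mm [-0.6 -0.1 -0. ] force tool [-0.5 -0.5  1. ] rot err deg [-0.   0.2  0. ] q [ 0.18  0.59  1.57 -0.56  1.17  2.02]
shift mm [0.6 0.1 9.9] rot deg [-0.   0.2  0. ]
```

View pics/pre.png

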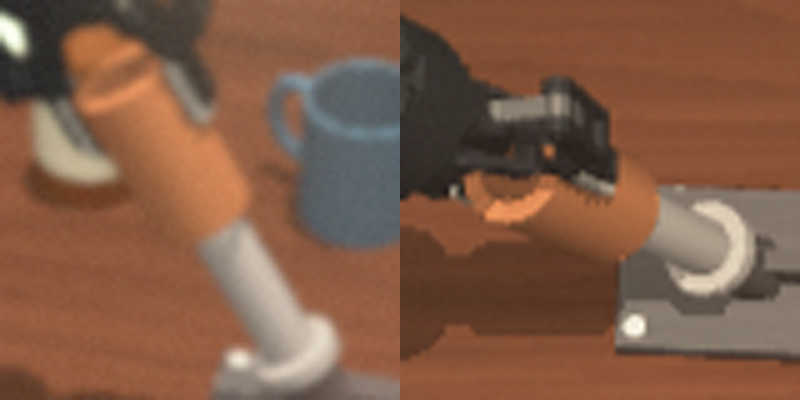

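The sleeve end sits over the pin tip, coaxial in both views. I'll start sliding.

Call:
move_arm(commands="0.5 0 7 0 0 0 -1; 0.5 0 14 0 0 0 -1; 0.5 0 21 0 0 0 -1; 0.5 0 28 0 0 0 -1; 0.5 0 35 0 0 0 -1")

```text
t: 9.35
tcp_pos: [0.553, 0.0507, 0.1651]
tool_rot: [0.966, 0.002, -0.01, 0.258]
force: [0.0, -0.2, -1.4]
finger_gap: 0.618
gripper_force: 63.7
```

```bash
python3 ins.py
```

```text
bottom along pin mm 60.1 lateral tool mm [ 0.2 -0.  -0. ] force tool [ 0.  -0.5  1.3] rot err deg [-0.   0.1 -0. ] q [ 0.15  0.62  1.61 -0.58  1.1   2.04]
shift mm [ -0.3  -0.  -24.9] rot deg [-0.   0.1 -0. ]
```

No contact force, so I'll carry on past the 53 mm ridge depth.

Call:
move_arm(commands="0 0 4 0 0 0 -1; 0 0 8 0 0 0 -1; 0 0 12 0 0 0 -1; 0 0 15 0 0 0 -1; 0 0 15 0 0 0 -1")

```text
t: 9.98
tcp_pos: [0.5526, 0.0434, 0.1525]
tool_rot: [0.966, 0.002, -0.011, 0.258]
force: [-1.0, 0.0, -1.0]
finger_gap: 0.623
gripper_force: 63.7
```

```bash
python3 ins.py
```

```text
bottom along pin mm 45.5 lateral tool mm [ 0.2 -0.  -0. ] force tool [-1.  -0.5  0.9] rot err deg [-0.   0.1 -0. ] q [ 0.14  0.64  1.62 -0.6   1.07  2.05]
shift mm [ -0.2   0.  -39.4] rot deg [-0.   0.1 -0. ]
```

No resistance at 45 mm, so this is the passing sleeve; on towards the collar.

Call:
move_arm(commands="0 0 9 0 0 0 -1; 0 0 18 0 0 0 -1; 0 0 27 0 0 0 -1; 0 0 36 0 0 0 -1; 0 0 41 0 0 0 -1")

```text
t: 10.6
tcp_pos: [0.5517, 0.0226, 0.1164]
tool_rot: [0.966, 0.002, -0.011, 0.258]
force: [-0.5, -0.5, -1.1]
finger_gap: 0.623
gripper_force: 63.7
```

Call:
move_arm(commands="0 0 1 0 0 0 -1; 0 0 2 0 0 0 -1; 0 0 3 0 0 0 -1; 0 0 3 0 0 0 -1; 0 0 3 0 0 0 -1")

```text
t: 11.22
tcp_pos: [0.552, 0.0216, 0.1147]
tool_rot: [0.966, 0.002, -0.01, 0.258]
force: [0.1, -0.1, -0.6]
finger_gap: 0.622
gripper_force: 63.7
```

```bash
python3 ins.py
```

```text
bottom along pin mm 1.9 lateral tool mm [ 0.3 -0.  -0. ] force tool [ 0.1 -0.2  0.6] rot err deg [-0.   0.1 -0. ] q [ 0.1   0.69  1.66 -0.64  0.98  2.09]
shift mm [ -0.4   0.  -83.1] rot deg [-0.   0.1 -0. ]
```

Call:
move_arm(commands="0 0 0.7 0 0 0 -1; 0 0 1.4 0 0 0 -1; 0 0 2 0 0 0 -1; 0 0 2.5 0 0 0 -1; 0 0 2.5 0 0 0 -1")

```text
t: 11.85
tcp_pos: [0.552, 0.0206, 0.113]
tool_rot: [0.966, 0.002, -0.01, 0.258]
force: [-1.3, 3.0, 6.0]
finger_gap: 0.625
gripper_force: 64.3
```

```bash
python3 ins.py
```

```text
bottom along pin mm -0.1 lateral tool mm [ 0.3 -0.  -0. ] force tool [-1.4  0.4 -6.7] rot err deg [-0.  0. -0.] q [ 0.1   0.69  1.66 -0.64  0.97  2.09]
shift mm [ -0.4  -0.  -85.1] rot deg [-0.  0. -0.]
```

It touches the collar: the bottom is at −0.1 mm with about 7 N axial. I'll hold, then withdraw.

Call:
move_arm(commands="0 0 0 0 0 0 -1; 0 0 0 0 0 0 -1; 0 0 0 0 0 0 -1; 0 0 -10 0 0 0 -1; 0 0 -25 0 0 0 -1")

```text
t: 12.48
tcp_pos: [0.552, 0.0328, 0.1341]
tool_rot: [0.966, 0.002, -0.011, 0.259]
force: [-0.1, 0.6, -1.3]
finger_gap: 0.623
gripper_force: 63.7
```

Call:
move_arm(commands="0 0 -20 0 0 0 -1; 0 0 -40 0 0 0 -1; 0 0 -60 0 0 0 -1; 0 0 -80 0 0 0 -1; 0 0 -100 0 0 0 -1")

```text
t: 13.1
tcp_pos: [0.5542, 0.0834, 0.2218]
tool_rot: [0.966, 0.002, -0.01, 0.258]
force: [-0.1, 0.3, -1.5]
finger_gap: 0.623
gripper_force: 63.7
```

```bash
python3 ins.py
python3 - <<'E'
from h import *
go([.60,-.12,.25],down(-np.pi/2)); go([.610,-.332,.15],down(-np.pi/2))
E
```

```text
bottom along pin mm 125.6 lateral tool mm [ 0.3 -0.  -0. ] force tool [-0.1 -1.   1.1] rot err deg [-0.  0. -0.] q [ 0.21  0.56  1.53 -0.54  1.24  2.  ]
shift mm [-0.3  0.1 40.6] rot deg [-0.  0. -0.]
shift mm [ 45.3 190.8  76.3] rot deg [29.9  1.2  0.3]
shift mm [ 57.5 324.8 268.5] rot deg [29.9  1.2  0.3]
```

Call:
move_arm(commands="0 20 -45 0 0 0 -1; 10 60 -30 8 0 0 -1; 20 110 0 17 0 0 -1; 35 155 40 25 1 0 -1; 45 191 76 30 1.2 0.3 -1")

```text
t: 13.72
tcp_pos: [0.6003, -0.1236, 0.2508]
tool_rot: [1.0, -0.001, 0.002, -0.001]
force: [-0.4, 1.1, -1.7]
finger_gap: 0.623
gripper_force: 63.7
```

Run:
```python
from h import *
print(telemetry.sense()["tcp_pos"]);go([.610,-.332,.12],down(-np.pi/2))
s=snapshot("wrist");cv2.imwrite("pics/tray.png",s["image"][:,:,::-1])
```

```text
[ 0.60032002 -0.12361932  0.25079884]
shift mm [  9.4 208.7 130.4] rot deg [-0.1 -0.2 -0.1]
```

Call:
move_arm(commands="3 55 0 0 0 0 -1; 6 110 5 0 0 0 -1; 9 165 15 0 0 0 -1; 9 208 30 0 0 0 -1; 9 208 50 0 0 0 -1")

```text
t: 14.4
tcp_pos: [0.6086, -0.3328, 0.1993]
tool_rot: [1.0, -0.002, 0.001, 0.001]
force: [-0.8, 0.6, -1.2]
finger_gap: 0.625
gripper_force: 64.0
```

Run:
```python
from h import *
s=snapshot("wrist");cv2.imwrite("pics/tray2.png",s["image"][:,:,::-1]);pickle.dump(s,open("w5.pkl","wb"))
print(telemetry.sense()["tcp_pos"]);go([.610,-.332,.059],down(-np.pi/2))
print(proj(s,[.610,-.332,.006]),proj(s,[.673,-.292,.018]))
```

```text
[ 0.60677454 -0.32942888  0.19555667]
shift mm [  3.8   3.  136.5] rot deg [-0.2  0.3 -0.1]
[318.5618464  175.93576186] [281.4520079  121.49929973]
```

View pics/tray2.png

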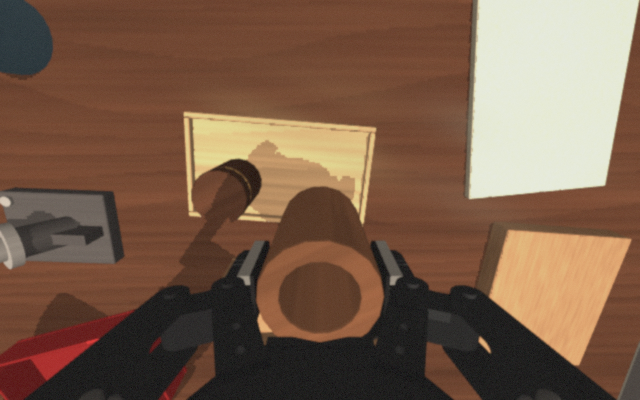

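The tray corners are at (184,113), (376,128), (362,222) and (190,215), and the caddy is at its left end. The target (319,176) falls in the free half.

Call:
move_arm(commands="4 0 45 0 0 0 -1; 4 0 90 0 0 0 -1; 4 0 120 0 0 0 -1; 4 0 132 0 0 0 -1; 4 0 136 0 0 0 -1")

```text
t: 15.08
tcp_pos: [0.613, -0.3282, 0.0633]
tool_rot: [1.0, 0.0, 0.0, -0.0]
force: [0.2, 0.5, -1.5]
finger_gap: 0.625
gripper_force: 63.9
```

Call:
move_arm(commands="0 0 1 0 0 0 -1; 0 0 2 0 0 0 -1; 0 0 2 0 0 0 -1; 0 0 2 0 0 0 -1; 0 0 2 0 0 0 -1")

```text
t: 15.7
tcp_pos: [0.6127, -0.3287, 0.0613]
tool_rot: [1.0, -0.0, 0.0, -0.0]
force: [-0.8, -0.3, -1.5]
finger_gap: 0.623
gripper_force: 63.9
```

Call:
move_arm(commands="0 0 1.5 0 0 0 -1; 0 0 3 0 0 0 -1; 0 0 4.5 0 0 0 -1; 0 0 5.5 0 0 0 -1; 0 0 5.5 0 0 0 -1")

```text
t: 16.32
tcp_pos: [0.6125, -0.3286, 0.0559]
tool_rot: [1.0, -0.0, 0.0, -0.0]
force: [-1.1, 0.6, 1.0]
finger_gap: 0.623
gripper_force: 64.3
```

Call:
move_arm(commands="0 0 0 0 0 0 0.6; 0 0 0 0 0 0 0.6; 0 0 0 0 0 0 0.6; 0 0 -3 0 0 0 0.6; 0 0 -15 0 0 0 0.6")

```text
t: 16.95
tcp_pos: [0.6121, -0.3283, 0.0702]
tool_rot: [1.0, -0.0, -0.001, -0.001]
force: [-0.4, -0.8, -0.8]
finger_gap: 0.802
gripper_force: 0.0
```

Call:
move_arm(commands="0 0 -40 0 0 0 0.7; 0 0 -90 0 0 0 0.7; -20 -50 -130 0 0 0 0.7; -40 -110 -150 0 0 0 0.7; -60 -170 -160 0 0 0 0.7")

```text
t: 17.58
tcp_pos: [0.5559, -0.1669, 0.2317]
tool_rot: [1.0, -0.001, 0.002, 0.001]
force: [0.3, 1.1, -0.0]
finger_gap: 0.85
gripper_force: 0.0
```

Run:
```python
from h import *
s=snapshot("top");cv2.imwrite("pics/t2.png",cv2.resize(s["image"][125:255,390:520,::-1],(520,520),interpolation=cv2.INTER_CUBIC));pickle.dump(s,open("t2.pkl","wb"))
print(telemetry.sense()["tcp_pos"]);go([.425,.39,.25],down(-np.pi/2))
```

```text
[ 0.55137938 -0.15829014  0.23198032]
shift mm [-125.  -548.7  -14. ] rot deg [-0.4  0.1  0.2]
```

View pics/t2.png

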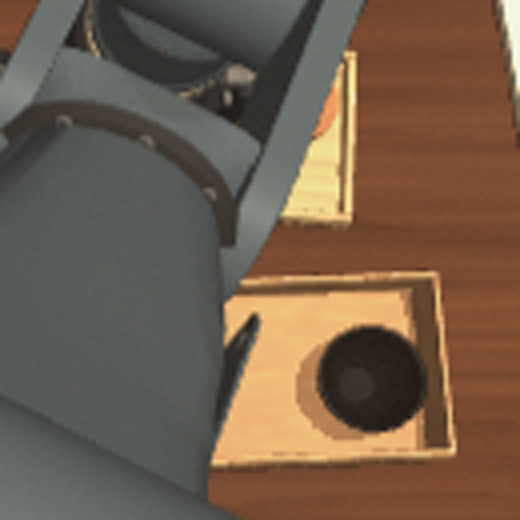

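The arm hides most of the tray in this picture. The rework box is clear, with the bowl at its right end. I'll check sleeve_a from the crate side.

Call:
move_arm(commands="-14 -60 -14 0 0 0 0.7; -28 -120 -14 0 0 0 0.7; -42 -180 -14 0 0 0 0.7; -56 -240 -14 0 0 0 0.7; -70 -300 -14 0 0 0 0.7")

```text
t: 18.25
tcp_pos: [0.4856, 0.134, 0.2443]
tool_rot: [1.0, -0.0, 0.001, -0.0]
force: [0.8, -0.3, -0.1]
finger_gap: 0.849
gripper_force: 0.0
```

Call:
move_arm(commands="-14 -60 0 0 0 0 0.7; -28 -120 0 0 0 0 0.7; -42 -180 0 0 0 0 0.7; -55 -240 0 0 0 0 0.7; -55 -249 0 0 0 0 0.7")

```text
t: 18.88
tcp_pos: [0.4298, 0.3849, 0.2443]
tool_rot: [1.0, 0.003, 0.001, -0.001]
force: [-0.4, -0.4, -0.2]
finger_gap: 0.849
gripper_force: 0.0
```

```bash
python3 - <<'E'
from h import *
for n in ["top","side"]:
    s=snapshot(n);pickle.dump(s,open(n[0]+"3.pkl","wb"))
    hsv=cv2.cvtColor(s["image"],cv2.COLOR_RGB2HSV)
    for nm,P in [("bottom",[.612,-.328,.006]),("top",[.612,-.328,.096])]: print(n,nm,proj(s,P).round(1))
    m=cv2.inRange(hsv,(4,110,140),(15,210,255)); c=proj(s,[.612,-.328,.06]).astype(int); x0,y0=c-22
    cs,_=cv2.findContours(m[y0:y0+44,x0:x0+44],0,1)
    for k in cs:
        if cv2.contourArea(k)>60: print(cv2.boundingRect(k)+np.array([x0,y0,0,0]),cv2.contourArea(k))
print(telemetry.sense()["tcp_pos"]);go([.4246,.3903,.13],down(-np.pi/2))
E
python3 sl.py
```

```text
top bottom [453.8 157.9]
top top [463.3 149. ]
[454 139  22  22] 315.5
side bottom [459.3 201. ]
side top [466.4 176.4]
[441 164  44  44] 805.5
[0.4307838  0.38216312 0.24378855]
shift mm [ -6.3  -8.1 113.8] rot deg [-0.  -0.1  0.1]
[0.43100615 0.38090023 0.24365792] [ 1.  0.  0. -0.]
expect [303. 107.] [ 30  71 233]
expect [314. 193.] [ 11 147 165]
[41.3 44.5 47.5 49.5] pos [0.4257 0.3919 0.098 ]
```

sleeve_a's rim is at (465,150) in the top view, where an upright sleeve should be at (463,149). Now the second sleeve.

Call:
move_arm(commands="-6 -9 30 0 0 0 0.7; -6 -9 60 0 0 0 0.7; -6 -9 90 0 0 0 0.7; -6 -9 110 0 0 0 0.7; -6 -9 113 0 0 0 0.7")

```text
t: 19.65
tcp_pos: [0.4249, 0.388, 0.1293]
tool_rot: [1.0, -0.002, -0.001, 0.001]
force: [-0.9, 0.4, 0.9]
finger_gap: 0.852
gripper_force: 0.0
```

Run:
```python
from h import *
print(telemetry.sense()["tcp_pos"]);go([.425,.3905,.056],down(-np.pi/2))
```

```text
[0.42489959 0.3879504  0.12925442]
shift mm [ 0.3 -2.7 73.2] rot deg [ 0.1  0.2 -0.2]
```

Call:
move_arm(commands="0.2 -2.5 25 0 0 0 0.7; 0.2 -2.5 50 0 0 0 0.7; 0.2 -2.5 67 0 0 0 0.7; 0.2 -2.5 73 0 0 0 0.7; 0.2 -2.5 73 0 0 0 0.7")

```text
t: 20.27
tcp_pos: [0.4255, 0.3929, 0.0576]
tool_rot: [1.0, -0.0, 0.0, -0.0]
force: [0.1, -0.1, 0.6]
finger_gap: 0.848
gripper_force: 0.0
```

Call:
move_arm(commands="0 0 0 0 0 0 -1; 0 0 0 0 0 0 -1; 0 0 0 0 0 0 -1; 0 0 0 0 0 0 -1; 0 0 0 0 0 0 -1", grip_force=60)

```text
t: 20.9
tcp_pos: [0.426, 0.3935, 0.0586]
tool_rot: [1.0, -0.0, 0.001, -0.001]
force: [0.6, -0.5, 4.9]
finger_gap: 0.615
gripper_force: 63.0
```

Call:
move_arm(commands="0 0 -30 0 0 0 -1; 0 0 -70 0 0 0 -1; 10 30 -120 0 0 0 -1; 35 70 -160 0 0 0 -1; 60 110 -190 0 0 0 -1")

```text
t: 21.52
tcp_pos: [0.4854, 0.2822, 0.2492]
tool_rot: [1.0, 0.0, 0.001, -0.001]
force: [1.2, -1.2, -1.7]
finger_gap: 0.608
gripper_force: 63.1
```

```bash
python3 held.py
python3 - <<'E'
import cv2,numpy as np
im=cv2.imread("pics/held.png");h=cv2.cvtColor(im,cv2.COLOR_BGR2HSV)
# dark bore/rim boundary along centre row and column: print V
print("row297",h[297,235:405:3,2].tolist());print("col320",h[225:345:3,320,2].tolist())
E
```

```text
[0.4913 0.278  0.253 ] [ 1.    -0.001  0.006  0.   ] 0.6115253728109667 [ 4.1 -2.2  0.3]
pre 0.115
shift mm [ 62.4 199.8  41.2] rot deg [-29.9  -1.8  -0.6]
row297 [36, 34, 32, 31, 35, 32, 44, 69, 170, 168, 166, 166, 165, 165, 157, 95, 98, 100, 94, 97, 99, 94, 100, 100, 95, 94, 95, 99, 99, 100, 100, 101, 98, 102, 97, 99, 96, 92, 86, 87, 88, 83, 120, 151, 150, 153, 158, 153, 152, 119, 48, 37, 41, 33, 36, 39, 37]
col320 [94, 97, 98, 97, 101, 140, 164, 163, 166, 162, 164, 161, 113, 101, 100, 101, 98, 105, 159, 162, 122, 98, 101, 102, 101, 99, 100, 98, 101, 101, 100, 101, 101, 102, 100, 118, 170, 167, 168, 87]
```

The second sleeve is centred too, with its bore over columns 279–361 and rows 261–330. Moving to pre-insert.

Call:
move_arm(commands="15 40 0 -8 0 0 -1; 30 80 0 -16 -0.5 0 -1; 45 120 5 -24 -1 -0.5 -1; 60 160 20 -30 -1.8 -0.6 -1; 62 195 36 -30 -1.8 -0.6 -1")

```text
t: 22.2
tcp_pos: [0.5475, 0.0882, 0.2092]
tool_rot: [0.966, 0.006, -0.016, 0.258]
force: [-0.1, -1.0, -0.3]
finger_gap: 0.614
gripper_force: 63.3
```

Call:
move_arm(commands="0 0 0 0 0 0 -1; 0 0 0 0 0 0 -1; 0 0 0 0 0 0 -1; 0 0 0 0 0 0 -1; 0 0 0 0 0 0 -1")

```text
t: 22.82
tcp_pos: [0.5471, 0.0884, 0.2115]
tool_rot: [0.966, 0.005, -0.015, 0.258]
force: [-0.3, 0.4, -1.0]
finger_gap: 0.614
gripper_force: 63.3
```

```bash
python3 ins.py .0505
```

```text
bottom along pin mm 118.3 lateral tool mm [-6.5 -9.6  0.1] force tool [-0.2 -0.8  0.7] rot err deg [-0.   0.5  0.4] q [ 0.22  0.57  1.55 -0.54  1.23  2.01]
shift mm [ 6.8  9.6 33.2] rot deg [-0.   0.5  0.4]
```

Call:
move_arm(commands="6.8 9.5 0 0 0.5 0.4 -1; 6.8 9.5 7 0 0.5 0.4 -1; 6.8 9.5 15 0 0.5 0.4 -1; 6.8 9.5 22 0 0.5 0.4 -1; 6.8 9.5 22 0 0.5 0.4 -1")

```text
t: 23.45
tcp_pos: [0.5526, 0.0682, 0.1957]
tool_rot: [0.966, 0.003, -0.012, 0.259]
force: [0.7, 0.0, -0.9]
finger_gap: 0.613
gripper_force: 63.3
```

```bash
python3 ins.py .0505
```

```text
bottom along pin mm 94.6 lateral tool mm [-0.7  0.1 -0. ] force tool [ 0.7 -0.5  0.8] rot err deg [0.  0.2 0.1] q [ 0.18  0.59  1.57 -0.56  1.18  2.02]
shift mm [ 0.7 -0.1  9.6] rot deg [0.  0.2 0.1]
```

Call:
move_arm(commands="0.7 0 8 0 0 0 -1; 0.7 0 16 0 0 0 -1; 0.7 0 24 0 0 0 -1; 0.7 0 32 0 0 0 -1; 0.7 0 37 0 0 0 -1")

```text
t: 24.08
tcp_pos: [0.5531, 0.0498, 0.164]
tool_rot: [0.966, 0.003, -0.011, 0.259]
force: [-0.6, -0.0, -0.2]
finger_gap: 0.621
gripper_force: 63.3
```

Call:
move_arm(commands="0 0 0.8 0 0 0 -1; 0 0 1.6 0 0 0 -1; 0 0 2.4 0 0 0 -1; 0 0 3.2 0 0 0 -1; 0 0 3.2 0 0 0 -1")

```text
t: 24.7
tcp_pos: [0.5533, 0.0486, 0.1618]
tool_rot: [0.966, 0.003, -0.01, 0.258]
force: [-0.4, -0.3, -1.2]
finger_gap: 0.617
gripper_force: 63.3
```

```bash
python3 ins.py .0505
```

```text
bottom along pin mm 55.5 lateral tool mm [ 0.6  0.2 -0. ] force tool [-0.4 -0.4  1.2] rot err deg [-0.   0.1  0. ] q [ 0.15  0.63  1.61 -0.59  1.09  2.04]
shift mm [ -0.7  -0.2 -29.5] rot deg [-0.   0.1  0. ]
```

Call:
move_arm(commands="-0.3 0 0.8 0 0 0 -1; -0.3 0 1.6 0 0 0 -1; -0.3 0 2.4 0 0 0 -1; -0.3 0 3 0 0 0 -1; -0.3 0 3 0 0 0 -1")

```text
t: 25.32
tcp_pos: [0.5529, 0.047, 0.1592]
tool_rot: [0.966, 0.003, -0.01, 0.258]
force: [0.0, -0.1, -1.3]
finger_gap: 0.612
gripper_force: 63.3
```

```bash
python3 ins.py .0505
```

```text
bottom along pin mm 52.3 lateral tool mm [ 0.3  0.2 -0. ] force tool [ 0.  -0.5  1.2] rot err deg [-0.   0.1  0. ] q [ 0.15  0.63  1.61 -0.59  1.08  2.04]
shift mm [ -0.3  -0.2 -32.7] rot deg [-0.   0.1  0. ]
```

Call:
move_arm(commands="0 0 0.8 0 0 0 -1; 0 0 1.6 0 0 0 -1; 0 0 2.4 0 0 0 -1; 0 0 3 0 0 0 -1; 0 0 3 0 0 0 -1")

```text
t: 25.95
tcp_pos: [0.5534, 0.0458, 0.1571]
tool_rot: [0.966, 0.003, -0.01, 0.258]
force: [1.6, 2.5, 4.6]
finger_gap: 0.612
gripper_force: 63.6
```

```bash
python3 ins.py .0505
```

```text
bottom along pin mm 50.0 lateral tool mm [ 0.8  0.2 -0. ] force tool [ 1.5  0.1 -5.2] rot err deg [-0. -0.  0.] q [ 0.15  0.63  1.62 -0.59  1.08  2.05]
shift mm [ -0.8  -0.2 -35. ] rot deg [-0. -0.  0.]
```

Stopped by the ridge with the bottom about 50 mm up the pin (5 N), so this is the failing sleeve. I'll hold, then withdraw.

Call:
move_arm(commands="0 0 0.5 0 0 0 -1; 0 0 0.5 0 0 0 -1; 0 0 0.5 0 0 0 -1; 0 0 -8 0 0 0 -1; 0 0 -20 0 0 0 -1")

```text
t: 26.58
tcp_pos: [0.5523, 0.0554, 0.1737]
tool_rot: [0.966, 0.003, -0.012, 0.259]
force: [-0.2, -0.0, -1.1]
finger_gap: 0.616
gripper_force: 63.4
```

Call:
move_arm(commands="0 0 -15 0 0 0 -1; 0 0 -30 0 0 0 -1; 0 0 -45 0 0 0 -1; 0 0 -60 0 0 0 -1; 0 20 -100 0 0 0 -1")

```text
t: 27.2
tcp_pos: [0.5537, 0.0887, 0.2695]
tool_rot: [0.966, 0.004, -0.013, 0.259]
force: [0.8, 0.3, -0.7]
finger_gap: 0.614
gripper_force: 63.3
```

```bash
python3 ins.py .0505
python3 - <<'E'
from h import *
s=pickle.load(open("t3.pkl","rb")); hsv=cv2.cvtColor(s["image"],cv2.COLOR_RGB2HSV)
go([.50,-.12,.26],down(-np.pi/2)); go([.44,-.276,.2],down(-np.pi/2))
E
```

```text
bottom along pin mm 168.7 lateral tool mm [-1.2 19.2  0. ] force tool [ 0.9 -0.6  0.4] rot err deg [0.  0.4 0.2] q [ 0.22  0.51  1.48 -0.52  1.34  1.95]
shift mm [  1.7 -19.3  83.7] rot deg [0.  0.4 0.2]
shift mm [-53.5 175.2 113.8] rot deg [30.   1.5  0.4]
shift mm [-111.9  279.5  245.1] rot deg [30.   1.5  0.4]
```

Call:
move_arm(commands="-8 40 10 8 0 0 -1; -18 85 35 16 0 0 -1; -30 130 65 24 1 0 -1; -45 160 95 30 1.5 0.4 -1; -53 175 114 30 1.5 0.4 -1")

```text
t: 27.82
tcp_pos: [0.5011, -0.1241, 0.261]
tool_rot: [1.0, -0.002, 0.003, -0.0]
force: [-0.4, 0.4, -1.0]
finger_gap: 0.615
gripper_force: 63.4
```

Run:
```python
from h import *
print(telemetry.sense()["tcp_pos"]);go([.44,-.276,.2],down(-np.pi/2))
```

```text
[ 0.50112964 -0.12410402  0.26096659]
shift mm [-60.8 152.2  60.6] rot deg [-0.  -0.3 -0.3]
```

Call:
move_arm(commands="-20 50 10 0 0 0 -1; -40 100 30 0 0 0 -1; -61 152 50 0 0 0 -1; -61 152 61 0 0 0 -1; -61 152 61 0 0 0 -1")

```text
t: 28.45
tcp_pos: [0.4408, -0.2715, 0.1983]
tool_rot: [1.0, -0.0, 0.002, -0.002]
force: [0.0, -0.0, -1.0]
finger_gap: 0.614
gripper_force: 63.4
```

Run:
```python
from h import *
s=snapshot("wrist");cv2.imwrite("pics/rew.png",s["image"][:,:,::-1])
print(telemetry.sense()["tcp_pos"]);go([.44,-.276,.0555],down(-np.pi/2))
print(proj(s,[.44,-.276,.004]))
```

```text
[ 0.44140054 -0.27123381  0.19897102]
shift mm [ -2.1   5.  143.5] rot deg [-0.1 -0.3  0. ]
[323.90592169 177.82080957]
```

View pics/rew.png

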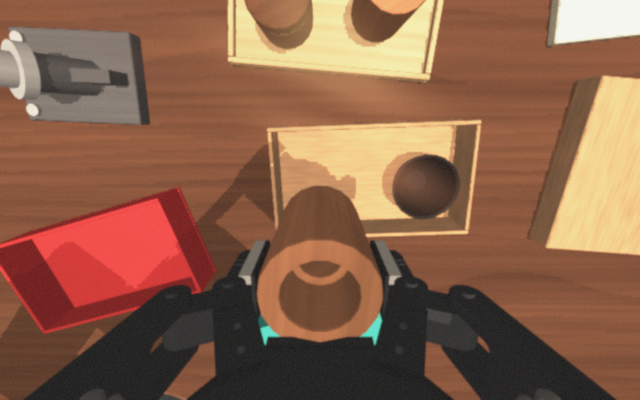

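The rework box corners are at (268,130), (480,121), (468,235) and about (275,240), with the bowl at (426,186). The target (324,178) is in the free half, and sleeve_a stands in the tray at the top of the picture.

Call:
move_arm(commands="-2 4 40 0 0 0 -1; -2 4 85 0 0 0 -1; -2 4 120 0 0 0 -1; -2 4 134 0 0 0 -1; -2 4 138 0 0 0 -1")

```text
t: 29.12
tcp_pos: [0.4409, -0.2756, 0.0611]
tool_rot: [1.0, 0.001, 0.003, -0.0]
force: [0.7, -0.8, -0.6]
finger_gap: 0.612
gripper_force: 63.4
```

Call:
move_arm(commands="0 0 1 0 0 0 -1; 0 0 2 0 0 0 -1; 0 0 2.5 0 0 0 -1; 0 0 2.5 0 0 0 -1; 0 0 2.5 0 0 0 -1")

```text
t: 29.75
tcp_pos: [0.4401, -0.2764, 0.0586]
tool_rot: [1.0, -0.0, 0.003, -0.0]
force: [0.6, -0.6, -1.6]
finger_gap: 0.618
gripper_force: 63.4
```

Call:
move_arm(commands="0 0 1.2 0 0 0 -1; 0 0 2.4 0 0 0 -1; 0 0 3.6 0 0 0 -1; 0 0 4.5 0 0 0 -1; 0 0 4.5 0 0 0 -1")

```text
t: 30.38
tcp_pos: [0.4402, -0.2762, 0.0546]
tool_rot: [1.0, -0.0, 0.003, -0.0]
force: [-0.7, 1.3, 6.8]
finger_gap: 0.611
gripper_force: 64.1
```

Call:
move_arm(commands="0 0 -0.5 0 0 0 0.6; 0 0 -0.5 0 0 0 0.6; 0 0 -0.5 0 0 0 0.6; 0 0 -3 0 0 0 0.6; 0 0 -15 0 0 0 0.6")

```text
t: 31.0
tcp_pos: [0.4396, -0.2759, 0.0688]
tool_rot: [1.0, -0.0, 0.002, -0.001]
force: [-0.0, -0.1, 0.9]
finger_gap: 0.807
gripper_force: 0.0
```

Call:
move_arm(commands="0 0 -30 0 0 0 0.6; 0 0 -75 0 0 0 0.6; 0 0 -120 0 0 0 0.6; 0 -50 -150 0 0 0 0.6; 0 -110 -150 0 0 0 0.6")

```text
t: 31.62
tcp_pos: [0.4411, -0.1672, 0.2224]
tool_rot: [1.0, -0.001, 0.006, 0.002]
force: [1.1, 0.2, 0.4]
finger_gap: 0.801
gripper_force: 0.0
```

Call:
move_arm(commands="0 -60 -10 0 0 0 0.6; 0 -120 -10 0 0 0 0.6; 0 -180 -10 0 0 0 0.6; 0 -240 -10 0 0 0 0.6; 0 -260 -10 0 0 0 0.6")

```text
t: 32.25
tcp_pos: [0.4383, 0.0967, 0.23]
tool_rot: [1.0, 0.002, 0.003, -0.001]
force: [0.7, 0.1, 0.2]
finger_gap: 0.803
gripper_force: 0.0
```

Run:
```python
from h import *
for n in ["top","side"]:
    s=snapshot(n);hsv=cv2.cvtColor(s["image"],cv2.COLOR_RGB2HSV);m=cv2.inRange(hsv,(4,110,140),(15,210,255))
    for k,P in [("a",[.6125,-.3286,.096]),("b",[.440,-.276,.094])]:
        c=proj(s,P).astype(int);x0,y0=c-16
        cs,_=cv2.findContours(m[y0:y0+32,x0:x0+32],0,1);q=max(cs,key=cv2.contourArea)
        print(n,k,"expect rim",c,"found box",cv2.boundingRect(q)+np.array([x0,y0,0,0]))
    cv2.imwrite(f"pics/end_{n}.png",s["image"][:,:,::-1])
a=cv2.imread("pics/end_top.png")[120:250,390:520];b=cv2.imread("pics/end_side.png")[150:280,390:520]
cv2.imwrite("pics/end.png",cv2.resize(np.hstack([a,b]),(780,390)))
```

```text
top a expect rim [463 148] found box [454 139  22  22]
top b expect rim [445 216] found box [429 206  29  26]
side a expect rim [466 176] found box [450 160  32  32]
side b expect rim [444 220] found box [428 210  32  26]
```

View pics/end.png

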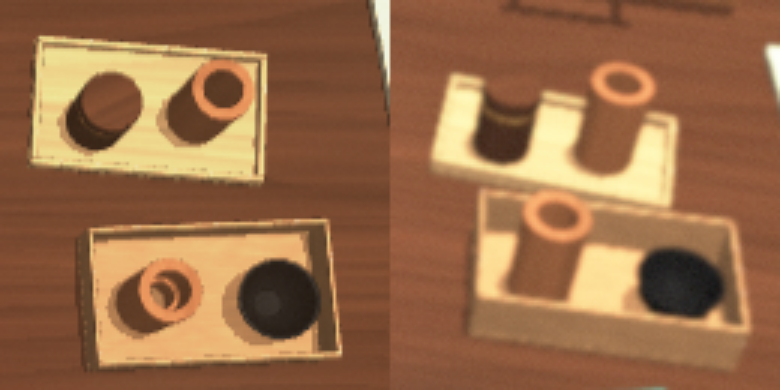

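Both sleeves stand upright. sleeve_a's rim is at crop (222,90) in the tray and sleeve_b's at (170,290) in the rework box. The caddy and bowl haven't moved.

```bash
python3 -c "
from station import ticket
print(ticket.sign_off())"
```

```text
the job is handed in; nothing more can be done
None
```

Job handed in at about 32 s: sleeve_a went fully home on the collar and stands in the tray, sleeve_b stopped at its ridge and stands in the rework box; the sign-off gave no verdict.

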